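# Index the hand press dial to bring the capsule housing under the ram

## Robot

A 7-joint arm with a two-finger parallel gripper is mounted at the origin on the work surface. World frame = base frame: x ahead of the robot, y to its left, z up, the work surface at z = 0. Lengths are in m, angles in rad, forces in N, time in s.
With the tool pointing down it reaches from about 0.425 to 0.95 m from the base axis. Payload 4.7 kg.
Tool frame: the origin (TCP) lies midway between the tips of the shut fingers; the grasp point (between the pads) lies 19 mm behind it; z points along the fingers, y is the line along which they close (so a half turn about z gives the same grasp; the last joint's range is limited). The gripper opens to 87 mm and grips with 3 to 60 N. Pads are 19 mm wide; open, the fingers measure 117 mm over their backs; the gripper's body (75 mm by 190 mm) begins 51 mm behind the grasp point.
Start: joints at [-1.228, 0.469, -0.049, 1.532, 0.024, 1.141, -0.082], TCP at [0.245, 0.629, 0.223] pointing down, gripper open.
Joint ranges: [-2.59, 2.59], [-0.33, 1.99], [-1.39, 1.29], [0.1, 2.45], [-1.04, 4.18], [0.21, 1.99], [-2.66, 2.66]. Speed limits (rad/s): [2.57, 2.57, 3.14, 3.14, 3.14, 3.14, 3.14].

## Interface

Orientations are given as a rotation vector (axis times angle).
In Python, from bench import manip, observe, cams, job_done gives the robot as it stands. Calls block until the motion is done:
- manip.goto(position, orientation): joint-space move of the TCP to a pose.
- manip.move_linear(position, orientation=None, velocity=0.15, force_limit=None): straight line of the TCP; orientation=None keeps the orientation; velocity is the mean speed in m/s. With force_limit (N) it stops when the force on the tool has changed by that much, and returns True; else False.
- manip.move_j(angles): joint-space move.
- manip.move_gripper(opening, strength=None): opening from 0.0 (shut) to 1.0 (fully open); strength is the grip in N (None keeps the last); returns when the fingers have stopped.
- manip.dwell(seconds).
- manip.ik(position, orientation): joint angles nearest the present ones, or None.
- observe(): the state.
- cams.camera(name): name is "scene" or "top" or "wrist"; returns the picture (400x640x3 uint8, red, green, blue); there is no depth.
- cams.camera_info(name): a dict with "mtx" (3x3 intrinsics, pixels), "R" (3x3) and "t" (3): a world point X has camera coordinates R X + t; the wrist camera has in their place "T_tool_cam" (4x4, takes a point from camera to tool coordinates, whose origin is the TCP and whose axes are the flange's). Camera axes: x right, y down, z forward; pixel columns grow to the right and rows downward; lengths in m; the calibration is good to about 2 mm. A picture is of the moment at which its call begins: read the wrist's pose just before it. camera_info takes no time and is no camera call.
A pose or a line that the arm cannot do raises manip.MotionError and nothing moves.
- job_done(): hands the job in; it is judged then, once.
The state is a dict: "time_s": time; "joint_positions": joint angles; "qvel": joint speeds; "joint_efforts": joint torques, N m; "ee_pos": TCP position; "tcp_rot": TCP orientation; "wrist_force": force on the tool from outside, world axes, zero at the start; "ft_torque": the same for the moment, N m; "finger_gap": opening from 0.0 (shut) to 1.0 (fully open); "grasp_force": force on a finger pad.
Only numpy, scipy, OpenCV 4.12 (cv2) and the standard library are available. Lean on these libraries where they do the work, as an engineer would, in place of code of your own. Each camera call takes 0.05 s, during which the arm holds its last target. There are 200 camera calls.

## Task

Turn the dial of the small hand press by one index hole so that the tall chrome capsule housing comes under the ram: pull up the dial's black index plunger, swing the dial the way that brings the housing round, and let the plunger lock in the neighbouring hole. Leave the housing standing in its nest.

Things in the scene. Friction and masses are not known exactly. Their poses are not given: they have to be found in the camera images.
- knob (a point): Black round pull knob of the spring plunger, out on the dial's index arm; point: its axis, half-way up. 28 mm across (34 mm lip on top), 32 mm tall, centre 84 mm over the shelf when seated; below are a collar (top 64 mm) and the arm (58 mm). Lifts straight up at most 30 mm; the spring pulls it down (6 to 10 N). Pin clears the hole when raised 20 mm. Circles the axis at radius 120 mm.
- dial (a joint): Turn of the aluminium dial (184 mm across, top 40 mm over the shelf), rad, counter-clockwise from above positive. Three index holes in the iron sector under the arm: 0 (start, plunger locked in it), +0.785 and -0.785; stops at 0.9. With the plunger up it turns easily and stays put. The holes are flared: a plunger let go within 6 degrees of one drops in and centres; farther off it does not lock.
- ram (a point): Centre of the lower end of the press's upright square steel ram, 22 mm wide, 105 mm over the shelf; fixed, not to be moved. The dial's axis is 64 mm from it, level, along this point's -y; at the start the ram, the dial's axis and the knob lie on one line in that order. z is up. The press's column, 270 mm high, stands on the +y side, away from the knob.
- housing_mid (a point): Worn chrome capsule housing: upright cylinder 34 mm across, 45 mm tall, tallest part on the dial; point: its centre, half-way up. Stands loose in one of the two ring nests (8 mm high) beside the nest under the ram, 45 degrees round from it, 64 mm from the dial's axis; which side varies. A flat rubber grommet is in the other, a brass insert under the ram. It rides with the dial.

How it is judged:
By the outcome, as a careful person would: the job done as asked, in the order asked, and still so for the second after the job is handed in, with the robot touching nothing.
It also fails if it takes over 35 s, if anything falls off the work surface, if the arm or the gripper's body presses on something with over 40 N, if the wrist force passes 120 N, or if a joint passes its speed limit or range.

## Working session

There is one attempt and no reset: what is moved stays moved. The work goes in short steps, each a Python script; the robot and the scene stay as the last script left them, time stands still between calls to the robot, and variables do not carry over. Pictures are saved under pics/ and viewed, at most 10 in all, crops included, and the job is handed in when it is done.

```bash
mkdir -p pics; ls; python3 - <<'E'
from bench import manip, observe, cams
import cv2,numpy as np
for n in ["scene","top"]:
    im=cams.camera(n); cv2.imwrite(f"pics/{n}0.png",im[:,:,::-1])
    i=cams.camera_info(n); print(n,i["mtx"].tolist(),np.round(i["R"],4).tolist(),np.round(i["t"],4).tolist())
print(cams.camera_info("wrist"))
s=observe();print(s["time_s"],s["ee_pos"],s["tcp_rot"],s["wrist_force"])
E
```

```text
pics
scene [[410.2515410607773, 0.0, 315.9651604609291], [0.0, 410.2515410607773, 193.7431757545397], [0.0, 0.0, 1.0]] [[0.7857, 0.6184, 0.0139], [0.3962, -0.4859, -0.779], [-0.475, 0.6176, -0.6268]] [-0.4849, -0.1183, 0.9823]
top [[361.17974069943006, 0.0, 317.7309630674201], [0.0, 361.17974069943006, 197.43163775641548], [0.0, 0.0, 1.0]] [[0.0867, -0.9962, -0.0042], [-0.9756, -0.084, -0.203], [0.2019, 0.0217, -0.9792]] [0.0297, 0.5975, 0.6188]
{'mtx': array([[349.80284652,   0.        , 315.48900672],
       [  0.        , 349.80284652, 194.03952284],
       [  0.        ,   0.        ,   1.        ]]), 'T_tool_cam': array([[-6.49675885e-04, -9.66232337e-01, -2.57671590e-01,
         7.03186546e-02],
       [ 9.99999787e-01, -6.43635256e-04, -1.07790495e-04,
         5.88973751e-04],
       [-6.16958574e-05, -2.57671605e-01,  9.66232550e-01,
        -1.60956903e-01],
       [ 0.00000000e+00,  0.00000000e+00,  0.00000000e+00,
         1.00000000e+00]])}
0.1 [0.24497873 0.62838155 0.22156609] [-5.80480434e-01 -3.08721048e+00  2.85470814e-03] [0.60670815 0.61719938 0.80863807]
```

View pics/top0.png

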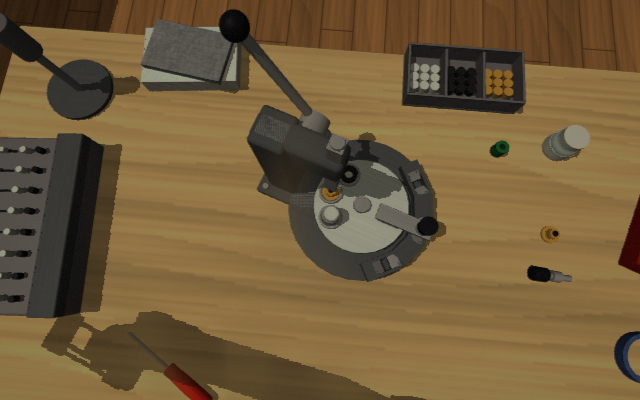

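View pics/scene0.png

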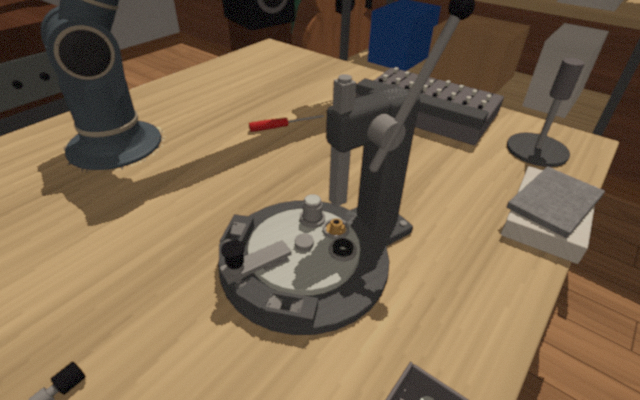

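The press is at the centre. In the top view the knob is at about (428,226), the hub (362,205), the chrome housing (330,214), the brass (332,193) and the grommet (347,174). The housing lies counter-clockwise of the ram, so the dial has to turn clockwise to −0.785. Next I'll triangulate.

```bash
cat > h.py <<'E'
import numpy as np,cv2
from bench import manip, observe, cams
def ray(n,p,T=None):
    i=cams.camera_info(n); d=np.linalg.inv(i["mtx"])@[p[0],p[1],1.]
    if n=="wrist":
        M=T@i["T_tool_cam"]; R=M[:3,:3]; return M[:3,3],R@d
    R=np.array(i["R"]); return -R.T@np.array(i["t"]),R.T@d
def tri(a,b):
    (o,d),(p,e)=a,b; s=np.linalg.lstsq(np.c_[d,-e],p-o,rcond=None)[0]
    A=o+s[0]*d;B=p+s[1]*e; return (A+B)/2,np.linalg.norm(A-B)
def onz(r,z): o,d=r; return o+d*(z-o[2])/d[2]
def toolT():
    s=observe(); T=np.eye(4); T[:3,:3]=cv2.Rodrigues(np.array(s["tcp_rot"]))[0]; T[:3,3]=s["ee_pos"]; return T
E
python3 - <<'E'
from h import *
for nm,a,b in [("knobtop",(428,226),(233,247)),("hub",(362,205),(304,241)),("housetop",(330,212),(312,201))]:
    print(nm,*tri(ray("top",a),ray("scene",b)))
a=cv2.imread("pics/top0.png")[130:290,240:450]; b=cv2.imread("pics/scene0.png")[180:330,200:410]
out=np.vstack([cv2.resize(a,None,fx=3,fy=3,interpolation=2)[:300*2-0]])
b=cv2.resize(b,None,fx=3,fy=3,interpolation=2)
cv2.imwrite("pics/ca.png",out);cv2.imwrite("pics/cb.png",b)
E
```

```text
knobtop [ 0.55150428 -0.11372271  0.10177291] 0.003691388868539737
hub [ 0.58960383 -0.00213556  0.04993035] 0.005424891457098207
housetop [0.56310655 0.05610292 0.08372343] 0.0003538179865473539
```

View pics/ca.png

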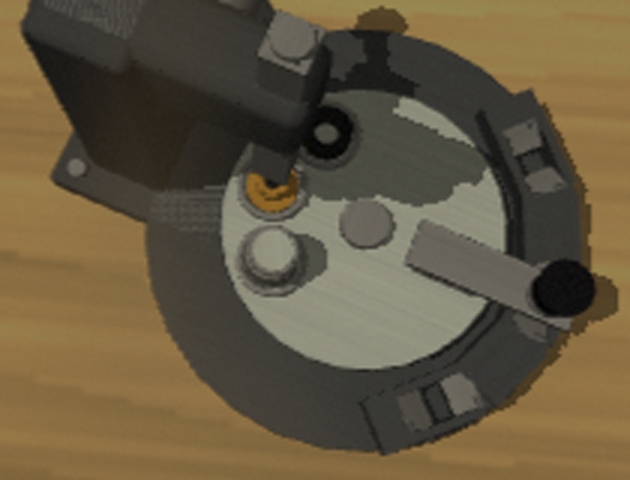

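View pics/cb.png

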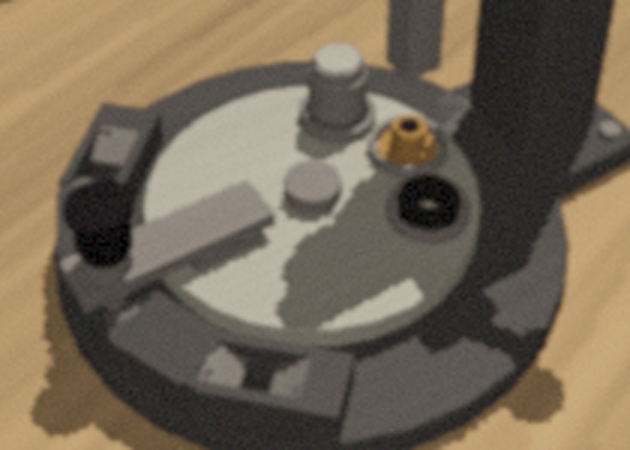

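The knob top is at (428,226) in the top view and (233,248) in the scene view, triangulated at z≈0.10, so the shelf is the table. Next I'll check IK for a tangential grip over the whole arc.

```bash
cat >> h.py <<'E'
def down(th):  # tool z down, tool y at azimuth th
    a=(th+np.pi/2)/2; return np.pi*np.array([np.cos(a),np.sin(a),0])
E
python3 - <<'E'
from h import *
ax=np.array([.5896,-.0021]); k=np.array([.5515,-.1137]); p0=np.arctan2(*(k-ax)[::-1]); print(np.degrees(p0), np.linalg.norm(k-ax))
for half in (-np.pi/2,np.pi/2):
  for d in (0,-.4,-.785,-.83):
    c=ax+.12*np.array([np.cos(p0+d),np.sin(p0+d)])
    for z in (.07,.096,.17):
      q=manip.ik([*c,z],down(p0+d+half)); print(round(half,2),d,z,None if q is None else np.round(q,2))
for v in ([.22,.45,.33],[.44,-.02,.33],[.43,-.15,.33]):
  for half in (-np.pi/2,np.pi/2):
    q=manip.ik(v,down(p0+half)); print(v,half,None if q is None else np.round(q,2))
E
```

```text
-108.84979436163303 0.1179244249508981
-1.57 0 0.07 [ 0.94  0.81 -1.18  1.9   0.87  1.07  2.2 ]
-1.57 0 0.096 [ 0.94  0.76 -1.18  1.88  0.8   1.08  2.25]
-1.57 0 0.17 [ 0.96  0.62 -1.17  1.82  0.63  1.14  2.38]
-1.57 -0.4 0.07 [-0.06  0.41  0.2   2.06 -0.12  0.68  2.63]
-1.57 -0.4 0.096 [-0.11  0.37  0.25  2.04 -0.14  0.74  2.64]
-1.57 -0.4 0.17 [-0.22  0.28  0.38  1.98 -0.13  0.91  2.64]
-1.57 -0.785 0.07 [-0.19  0.37  0.26  2.13 -0.16  0.65  2.21]
-1.57 -0.785 0.096 [-0.24  0.33  0.32  2.12 -0.16  0.72  2.21]
-1.57 -0.785 0.17 [-0.36  0.23  0.45  2.05 -0.13  0.89  2.19]
-1.57 -0.83 0.07 [-0.21  0.37  0.27  2.14 -0.16  0.65  2.16]
-1.57 -0.83 0.096 [-0.25  0.33  0.33  2.12 -0.16  0.71  2.16]
-1.57 -0.83 0.17 [-0.37  0.22  0.45  2.06 -0.12  0.89  2.13]
1.57 0 0.07 [-0.37  0.55  0.67  1.97 -0.48  0.78  0.25]
1.57 0 0.096 [-0.4   0.52  0.72  1.96 -0.45  0.83  0.23]
1.57 0 0.17 [-0.45  0.41  0.77  1.89 -0.35  0.97  0.14]
1.57 -0.4 0.07 [-0.49  0.51  0.77  2.08 -0.52  0.75 -0.12]
1.57 -0.4 0.096 [-0.52  0.47  0.8   2.06 -0.47  0.8  -0.17]
1.57 -0.4 0.17 [-0.55  0.34  0.81  2.   -0.31  0.93 -0.31]
1.57 -0.785 0.07 [-0.58  0.46  0.77  2.15 -0.49  0.71 -0.59]
1.57 -0.785 0.096 [-0.61  0.41  0.8   2.13 -0.43  0.76 -0.65]
1.57 -0.785 0.17 [-0.64  0.27  0.8   2.07 -0.25  0.9  -0.82]
1.57 -0.83 0.07 [-0.58  0.45  0.76  2.16 -0.49  0.71 -0.65]
1.57 -0.83 0.096 [-0.61  0.41  0.79  2.14 -0.42  0.75 -0.71]
1.57 -0.83 0.17 [-0.65  0.26  0.8   2.07 -0.24  0.9  -0.88]
[0.22, 0.45, 0.33] -1.5707963267948966 [-0.88  0.12 -0.35  1.77  0.04  1.26  1.57]
[0.22, 0.45, 0.33] 1.5707963267948966 [-1.42  0.09  0.24  1.8  -0.02  1.25 -1.5 ]
[0.44, -0.02, 0.33] -1.5707963267948966 None
[0.44, -0.02, 0.33] 1.5707963267948966 [-0.72 -0.05  0.65  1.93  0.03  1.25 -0.4 ]
[0.43, -0.15, 0.33] -1.5707963267948966 None
[0.43, -0.15, 0.33] 1.5707963267948966 [-0.72 -0.04  0.96  1.91  0.03  1.25 -0.1 ]
```

```bash
python3 - <<'E'
from h import *
p0=np.radians(-108.85); o=down(p0+np.pi/2)
manip.goto([.22,.45,.33],o); manip.goto([.44,-.02,.33],o); manip.goto([.5515,-.1137,.19],o)
T=toolT(); im=cams.camera("wrist"); np.save("T1.npy",T); cv2.imwrite("pics/w1.png",im[:,:,::-1])
s=observe();print(s["time_s"],s["ee_pos"],s["wrist_force"])
M=np.linalg.inv(T@cams.camera_info("wrist")["T_tool_cam"]);K=cams.camera_info("wrist")["mtx"]
for P in ([.5515,-.1137,.1],[.5896,-.0021,.05],[.5896,-.0021,.04]):
    c=K@(M@[*P,1])[:3]; print(c[:2]/c[2])
E
```

```text
4.1417 [ 0.55200105 -0.1122793   0.19095219] [0.47008046 0.64622    0.11668492]
[315.80923395 200.29865489]
[315.80075766  41.0413031 ]
[315.78331353  43.05674128]
```

View pics/w1.png

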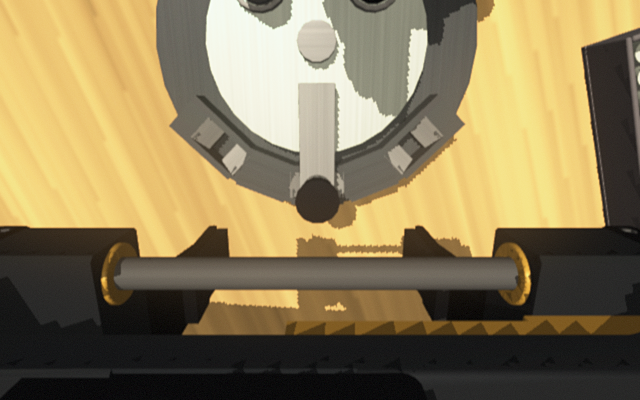

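The knob lip is at (318,199) and the hub at (317,41), within about 2 px of the prediction. I'll refine the position, then descend and grip.

```bash
python3 - <<'E'
from h import *
T=np.load("T1.npy"); k=onz(ray("wrist",(318,199),T),.1)[:2]; h=onz(ray("wrist",(317,41),T),.05)[:2]
p0=np.arctan2(*(k-h)[::-1]); print(k,h,np.degrees(p0),np.linalg.norm(k-h))
np.save("kn.npy",[*k,p0]); o=down(p0+np.pi/2)
manip.move_linear([*k,.19],o,velocity=.1)
manip.move_gripper(.7)
print(manip.move_linear([*k,.0715],None,velocity=.08,force_limit=8))
manip.move_gripper(0,strength=35)
s=observe();print(s["time_s"],s["ee_pos"],s["wrist_force"],s["ft_torque"],s["finger_gap"]*87,s["grasp_force"])
for n in ("scene",): cv2.imwrite("pics/g1.png",cv2.resize(cams.camera(n)[120:330,150:430,::-1],None,fx=2.5,fy=2.5))
E
```

```text
[ 0.55337095 -0.11327468] [ 0.5905159  -0.00237997] -108.51862973389288 0.11695035343678147
False
7.4333 [ 0.55331008 -0.11324625  0.07160822] [-1.80765616 -0.30967271  2.4823231 ] [-0.03859522  0.24747857  0.06444476] 30.150926336443625 34.605863839387894
```

View pics/g1.png

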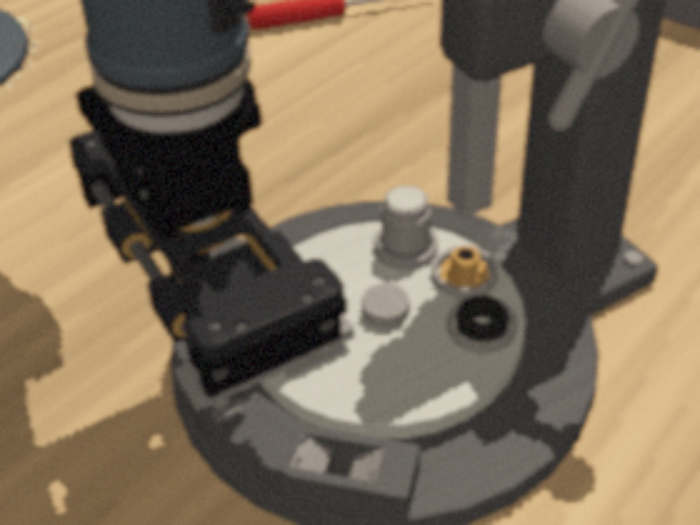

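Gripped: the gap is 30 mm and the pads sit on the knob. Lift 25 mm, then swing clockwise with the tool turning along.

```bash
python3 - <<'E'
from h import *
kx,ky,p0=np.load("kn.npy"); u=np.array([np.cos(p0),np.sin(p0)]); ax=np.array([kx,ky])-.119*u
print(manip.move_linear([kx,ky,.0968],None,velocity=.04,force_limit=35))
s=observe();print(s["time_s"],s["ee_pos"],s["wrist_force"],s["finger_gap"]*87)
if s["ee_pos"][2]>.093:
  for i,d in enumerate(np.linspace(0,-.785,9)[1:]):
    c=ax+.119*np.array([np.cos(p0+d),np.sin(p0+d)])
    hit=manip.move_linear([*c,.0968],down(p0+d+np.pi/2),velocity=.05,force_limit=25)
    s=observe();print(round(d,2),s["time_s"],np.round(s["ee_pos"],4),np.round(s["wrist_force"],1),round(s["finger_gap"]*87,1))
    if hit: print("HIT");break
for n in ("scene","top"): 
  cv2.imwrite(f"pics/{n}2.png",cams.camera(n)[:,:,::-1])
a=cv2.imread("pics/scene2.png")[120:330,150:430]; b=cv2.imread("pics/top2.png")[120:330,230:460]
cv2.imwrite("pics/t2.png",cv2.resize(np.hstack([a,b]),None,fx=1.55,fy=1.55))
E
```

```text
False
8.2667 [ 0.55286065 -0.11304626  0.09645246] [ -0.43097327  -0.17777849 -10.02638322] 30.2211874121723
-0.1 8.65 [ 0.5423 -0.109   0.0966] [-0.7  0.2 -9.8] 30.6
-0.2 9.0333 [ 0.5322 -0.1038  0.0968] [ -1.6  -1.5 -10.8] 30.8
-0.29 9.4167 [ 0.5224 -0.0976  0.0969] [ -1.   -1.3 -10.2] 30.6
-0.39 9.8 [ 0.5133 -0.0904  0.0969] [ -1.   -0.  -10.1] 30.5
-0.49 10.1833 [ 0.5049 -0.0823  0.0969] [-1.2 -1.6 -9.4] 30.8
-0.59 10.5667 [ 0.4973 -0.0734  0.0969] [-0.8 -1.1 -9.8] 30.3
-0.69 10.95 [ 0.4907 -0.0639  0.0969] [-0.4 -0.5 -9.9] 30.5
-0.78 11.3333 [ 0.485  -0.0537  0.0969] [ -0.6  -1.9 -10. ] 30.5
```

View pics/t2.png

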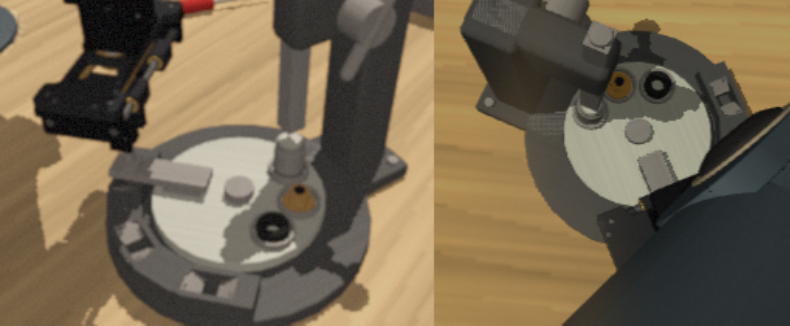

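The housing is now under the ram, with the brass and grommet moved round. The spring load is about 10 N, so the plunger is still up. Lower it, release and retreat, then check.

```bash
python3 - <<'E'
from h import *
p=np.array(observe()["ee_pos"])
print(manip.move_linear([p[0],p[1],.0735],None,velocity=.04,force_limit=15))
s=observe();print(s["time_s"],s["ee_pos"],s["wrist_force"],s["ft_torque"])
if s["ee_pos"][2]<.08:
  manip.move_gripper(.3); manip.dwell(.3); manip.move_gripper(.7)
  p=np.array(observe()["ee_pos"]); manip.move_linear([p[0],p[1],.2],None,velocity=.12)
  T=toolT(); im=cams.camera("wrist"); print(observe()["time_s"])
  a=cams.camera("scene")[120:330,150:430,::-1]
  np.save("T3.npy",T); cv2.imwrite("pics/w3.png",im[:,:,::-1])
  a=cv2.resize(a,(480,360)); b=cv2.resize(im[:230,140:500,::-1],(320,204)); b=cv2.copyMakeBorder(b,0,156,0,0,cv2.BORDER_CONSTANT)
  cv2.imwrite("pics/t3.png",np.hstack([a,b]))
E
```

```text
False
12.1667 [ 0.48513042 -0.0538602   0.0735884 ] [-0.09711842 -1.1714718  -5.89498038] [-0.17117808  0.3486837  -0.11847962]
14.75
```

View pics/t3.png

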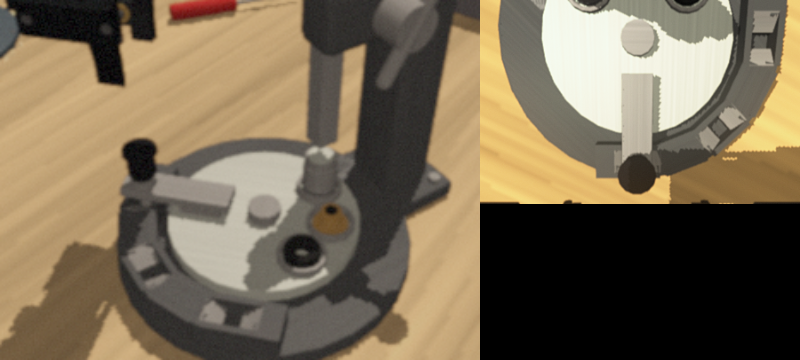

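The housing stands under the ram, and the knob is free at scene (231,205), wrist (317,196). I'll check its height and angle by triangulation.

```bash
python3 - <<'E'
from h import *
T=np.load("T3.npy"); P,e=tri(ray("wrist",(316.6,195.8),T),ray("scene",(231.1,205.2))); print(P,e)
k=onz(ray("wrist",(316.6,195.8),T),.1)[:2]; h=onz(ray("wrist",(319,43),T),.05)[:2]
a=np.arctan2(*(k-h)[::-1]); print(np.degrees(a)+108.7,k,np.linalg.norm(k-h))
E
```

```text
[ 0.48560367 -0.05345832  0.10500277] 0.0002485672047246413
-45.84387080693254 [ 0.48449624 -0.05399832] 0.11682841958246563
```

```bash
python3 -c "
from bench import *
print(observe()['time_s']); print(job_done())"
```

```text
14.8
the job is handed in; nothing more can be done
None
```

I turned the dial one hole clockwise (about −45°) and let the plunger drop into the neighbouring hole; the chrome housing is standing in its nest under the ram. I handed the job in at 14.8 s with the gripper clear of everything.

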